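# Wax stub through the sprung flap

### The arm

A 7-joint arm with a two-finger parallel gripper is mounted at the origin on the work surface. World frame = base frame: x ahead of the robot, y to its left, z up, the work surface at z = 0. Lengths are in m, angles in rad, forces in N, time in s.
With the tool pointing down it reaches from about 0.4 to 0.85 m from the base axis. Payload 10.4 kg.
Tool frame: the origin (TCP) lies at the very end of the fingers, on their centre line; the grasp point (between the pads) lies 19 mm behind it (manip.tcp_to_grasp is the distance from the TCP to the grasp point, in m); x points along the fingers, y is the direction in which the jaws open and shut, and the axes are right-handed (so a half turn about x gives the same grasp; the last joint's range is limited). The gripper opens to 85 mm and grips with 20 to 120 N. Pads are 22 mm wide; open, the fingers measure 114 mm over their backs; the gripper's body (76 mm by 85 mm) begins 54 mm behind the grasp point. The pads swing forward as they close: fully open they stand 13 mm farther back than shut.
Start: joints at [-1.31, 0.332, -0.065, 1.46, 0.022, 1.35, -0.088], TCP at [0.175, 0.6, 0.231] pointing down, gripper open.
Joint ranges: [-2.6, 2.6], [-0.5, 2.12], [-1.47, 1.34], [0.16, 2.42], [-1.27, 4.41], [0.06, 2.06], [-2.6, 2.6]. Speed limits (rad/s): [2.22, 2.22, 2.79, 2.79, 3.14, 3.14, 3.14].

### API

Orientations are given as a unit quaternion [x, y, z, w].
In Python, from workcell import manip, cams, hand_in gives the robot as it stands.
- The arm moves only by the shell command python3 -m handwheel 'ROWS' [FORCE]. ROWS is text: rows parted by semicolons, each of 7 numbers parted by spaces: the shift along the tool's x, y, z in mm, then the turn, a rotation vector about the tool's x, y, z in rad, then the finger opening in mm, from 0 to 85.4. A call has 1 to 8 rows; each row shifts and turns the commanded pose from where the row before left it, along the tool's axes as they then stand; what a row does not reach is not made up. A row lasts 1/10 s, in which the tool goes at most 50 mm and 8.59 degrees, less where a joint would pass 70% of its speed; a pose out of reach is approached as far as the arm can. A call with a gripper value outside its range is refused whole. The fingers move at their own pace and stop on an object; FORCE is the grip in N (left out, the last holds). Time passes only in rows, so rows that do not move let the fingers close. It gives the time, the measured TCP pose, the force and the opening at its end, in the units of the state.
- manip.get_obs(): the state, without advancing time (a new reading comes with each control period).
- cams.camera(name): name is "side" or "top" or "wrist"; returns a dict with "color" (400x640x3 uint8, blue, green, red), "depth" (400x640 float32, m along the optical axis (not along the pixel's ray), 0 where there is no reading), "camera_matrix" (3x3 intrinsics, pixels), "origin" and "attitude" of the camera in the world; the wrist camera has in their place "T_tool_cam" (4x4, takes a point from camera to tool coordinates, whose origin is the TCP and whose axes are the tool frame's). Camera axes: x right, y down, z forward; pixel columns grow to the right and rows downward; lengths in m; the calibration is good to about 2 mm. A picture is of the moment at which its call begins: read the wrist's pose just before it.
- hand_in(): hands the job in, once; it reports no verdict.
Trained networks look in the newest picture that a camera, given by its name, has taken for a name from the list of things; names that differ only in an ending like _2 or _b are one class to them, and where a whole thing is asked for, a point or a joint stands for the part that bears it (a point fixed in the world has none). Each returns a list of dicts, best first, with "conf" (0 to 1); they miss things now and then, are a little off and sometimes report something else, mostly with a low value. They report only what shows in the picture. A call takes as long as a camera call. They do not tell look-alikes from the thing itself.
- cams.recognise(camera, thing): "box" ([left, top, width, height] in pixels, round what is visible of it).
- cams.outline_of(camera, thing): "region" (400x640 bool, what is visible of it) and "box" ([left, top, width, height] in pixels, round what is visible of it).
The state is a dict: "clock": time; "joint_pos": joint angles; "joint_velocities": joint speeds; "tau": joint torques, N m; "position": TCP position; "ee_rot": TCP orientation; "ft_force": force on the tool from outside, world axes, zero at the start; "torque": the same for the moment, N m; "grip_width": opening from 0.0 (shut) to 1.0 (fully open).
Only numpy, scipy, OpenCV 4.12 (cv2) and the standard library are available. Lean on these libraries where they do the work, as an engineer would, in place of code of your own. Each camera call takes 0.05 s, during which the arm holds its last target.

### The job

Post the short wax stub into the drop box: with one finger push the upright plate beside the chute forward so that the sprung flap swings down, and while that finger keeps the flap open, push the stub along the deck with the other finger until it drops through the opening. Do not push it onto the shut flap, and do not pinch or lift it. Finish with the stub down inside the box, the flap sprung shut again and the other things on the bench left where they are.

Things in the scene. Friction and masses are not known exactly. Their poses are not given: they have to be found in the camera images.
- dropbox: Plywood drop box fixed to the bench, 310 long (x -100 to 210 mm), 80 wide, turned differently each time. Origin: bench top, under the flap's axle, midway across. +x is the push direction, +y the side with the push plate, z up. On top an open chute between two side walls, 68 mm apart inside, tops at z = 160. Its deck is at z = 150 from x = -100 to 50; opening x = 50 to 110. Hollow inside, floor z = 6.
- lip (a point): Middle of the deck's edge where the opening begins: x = 50, y = 0, z = 150 mm of the box. The shut flap lies 5 mm below deck level across the opening, 60 mm long. Beyond it a clear acrylic cover at deck level carries a tin. Site axes are those of the box.
- flap (a joint): Sprung metal flap under the opening, rad: 0 shut, grows as it swings down into the box, stop at 1.35. Turned by pushing its upright plate forward (to the box's +x). Spring moment 0.1 N m shut to 0.17 open (3 to 8 N at a low fingertip), damped; it closes by itself in about a second when released. The stub's weight on it does not open it.
- axle (a point): The flap's axle, level along the box's y, at x = 0, z = 141 mm of the box; this point is at y = 66 mm, the foot of the push plate. A fingertip at height h above the axle that has moved the plate d forward gives the flap an angle of about atan(d/h): d = 30 mm at h = 20 mm gives 1 rad.
- plate_top (a point): Middle of the top edge of the push plate, moving with it; shut it is at x = 0, y = 66, z = 196 mm of the box. The plate is rigid with the flap and stands outside the box on its +y side: 30 mm wide (y = 51 to 81), 4 mm thick, upright from the axle when shut, 55 mm long; free space before and behind it.
- wax_stub: The short wax stub to be posted: a pale square block 40 x 40 x 22 mm, about 32 g, lying loose on the deck of the chute, before the opening, roughly squared to the chute. Origin: centre of its underside; z up.
- wax_bar: Bystander: a pale full-length wax bar 100 x 40 x 22 mm lying on the bench. Origin: centre of its underside. Stays.
- cork: Bystander: square cork block 60 x 60 x 30 mm on the bench. Origin: centre of its underside. Stays.
- brush: Bystander: horsehair brush with a beech back, 150 x 55 x 43 mm, on the bench. Origin: centre of its underside. Stays.
- scraper: Bystander: clear acrylic scraper 130 x 60 x 5 mm, flat on the bench. Origin: centre of its underside. Stays.
- bottle: Bystander: grey bottle, 56 mm across, 150 mm tall, standing on the bench. Origin: centre of its underside. Stays.
- tin: Bystander: flat metal tin, 52 mm across, 28 mm tall, on the acrylic cover at the far end of the drop box. Origin: centre of its underside. Stays.
Things that resemble listed ones, but are neither listed nor needed, are in the scene too. What is shaped like the wax_stub but black, green or yellow is not meant.

How it is judged:
On the way, in this order (a step that is already met when the one before it is completed fails the run):
1. a finger has pushed the flap open (over 0.45 rad) while the stub still lies on the deck before the edge (value of joint flap above 0.45 rad and contact force between the fingers and flap above 0.2 N and x of wax_stub in the frame of dropbox below 0.048 m and z of wax_stub in the frame of dropbox above 0.14 m), for 0.02 s.
2. with a finger still holding the flap open, the stub's middle goes over the deck's edge (value of joint flap above 0.45 rad and contact force between the fingers and flap above 0.2 N and x of wax_stub in the frame of dropbox above 0.05 m and z of wax_stub in the frame of dropbox above 0.1 m), for 0.02 s.
At the end, for the whole second after the job is handed in: The stub lies at rest inside the drop box, its origin less than 70 mm above the bench, the flap is shut (under 0.08 rad), and every bystander is within 15 mm of its start (z of wax_stub in the frame of dropbox between 0 and 0.07 m and x of wax_stub in the frame of dropbox between -0.1 and 0.21 m and y of wax_stub in the frame of dropbox between -0.038 and 0.038 m and linear speed of wax_stub below 0.03 m/s and value of joint flap below 0.08 rad and distance of each of brush, wax_bar, cork, scraper, bottle, tin from where it was at the start of the episode below 0.015 m); the robot touches nothing.
It fails at once if the stub is pinched or squeezed by the fingers (over 10 N) (contact force between the fingers and wax_stub above 10 N).
It fails at once if the stub is lifted (over 18 mm above the deck) (z of wax_stub in the frame of dropbox above 0.168 m).
It fails at once if the stub is pushed onto the shut flap (x of wax_stub in the frame of dropbox above 0.06 m and z of wax_stub in the frame of dropbox above 0.125 m and value of joint flap below 0.3 rad).
It fails at once if a bystander is disturbed (moved over 15 mm) (distance of any of brush, wax_bar, cork, scraper, bottle, tin from where it was at the start of the episode above 0.015 m).
It also fails if it takes over 38 s, if anything falls off the work surface, if the arm or the gripper's body presses on something with over 40 N, if the wrist force passes 120 N, or if a joint passes its speed limit or range.

## Working session

There is one attempt and no reset: what is moved stays moved. The work goes in short steps, Python scripts to look and compute and a shell command to move; the robot and the scene stay as the last step left them, time stands still between calls to the robot, and variables do not carry over. Pictures are saved under pics/ and viewed, and the job is handed in when it is done.

```bash
ls; mkdir -p pics; python3 - <<'E'
from workcell import manip,cams
import cv2
o=manip.get_obs(); print({k:o[k] for k in('clock','position','ee_rot','grip_width')})
for n in('top','side'):
    c=cams.camera(n); cv2.imwrite(f'pics/{n}0.png',c['color']); print(n,c['camera_matrix'],c['origin'],c['attitude'])
    for t in('dropbox','wax_stub','plate_top','flap','tin'):
        print(t,[(r['box'],round(r['conf'],2)) for r in cams.recognise(n,t)][:4])
E
```

```text
pics
{'clock': 0.0, 'position': array([0.1748956 , 0.5996404 , 0.23051589]), 'ee_rot': array([ 0.0994769 ,  0.70004724, -0.10047912,  0.69995868]), 'grip_width': 0.9993978363643679}
top [[397.42250494   0.         316.15643596]
 [  0.         397.42250494 196.48208568]
 [  0.           0.           1.        ]] [ 0.4690076  -0.0883204   1.19312307] [ 0.71113715 -0.70216929  0.02945142 -0.01936086]
dropbox [([242.9, 110.4, 52.8, 119.3], 0.77)]
wax_stub [([253.7, 242.0, 11.4, 14.9], 0.63), ([230.5, 222.7, 12.5, 15.4], 0.56), ([279.8, 240.6, 15.8, 19.5], 0.47), ([267.5, 197.3, 11.5, 16.1], 0.46)]
plate_top [([241.9, 148.9, 42.3, 42.2], 0.93), ([393.0, 220.8, 12.8, 34.1], 0.55)]
flap [([244.4, 143.9, 44.2, 49.1], 0.56)]
tin [([265.9, 113.2, 19.7, 19.6], 0.6)]
side [[367.81065071   0.         317.54503464]
 [  0.         367.81065071 201.30616655]
 [  0.           0.           1.        ]] [0.35129064 0.94701823 0.87699132] [-0.09187555  0.88445759 -0.45606688  0.03600914]
dropbox [([241.9, 199.7, 100.6, 54.0], 0.74), ([314.8, 205.7, 16.4, 11.7], 0.29)]
wax_stub [([350.5, 237.2, 14.5, 14.7], 0.6), ([325.6, 268.3, 18.1, 12.7], 0.57), ([277.6, 262.2, 25.2, 24.3], 0.51), ([316.5, 207.1, 11.5, 11.3], 0.48)]
plate_top [([275.5, 204.6, 29.6, 22.6], 0.72)]
flap [([277.5, 204.4, 27.8, 23.6], 0.66), ([243.6, 200.1, 98.0, 54.1], 0.26)]
tin [([247.6, 195.8, 17.6, 14.3], 0.51)]
```

View pics/top0.png

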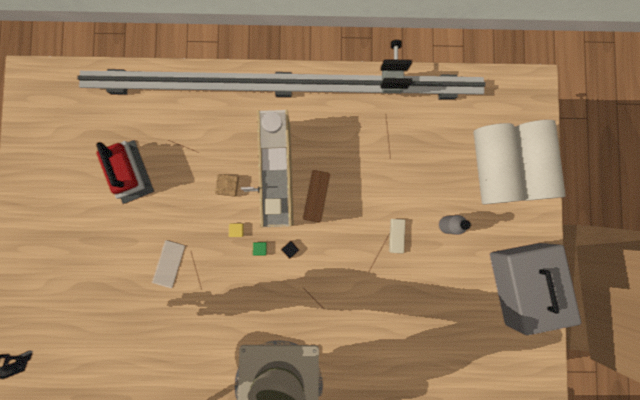

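View pics/side0.png

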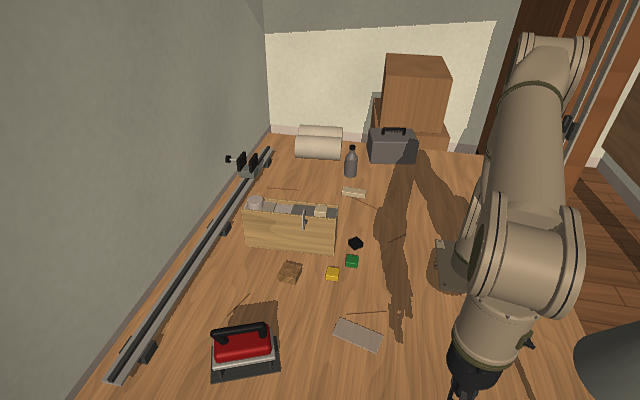

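```bash
python3 - <<'E'
import cv2
a=cv2.imread('pics/top0.png')[95:275,190:320]; cv2.imwrite('pics/top0c.png',cv2.resize(a,None,fx=3.3,fy=3.3,interpolation=cv2.INTER_CUBIC))
a=cv2.imread('pics/side0.png')[180:290,220:400]; cv2.imwrite('pics/side0c.png',cv2.resize(a,None,fx=4.4,fy=4.4,interpolation=cv2.INTER_CUBIC))
E
```

```text
(no output)
```

View pics/top0c.png

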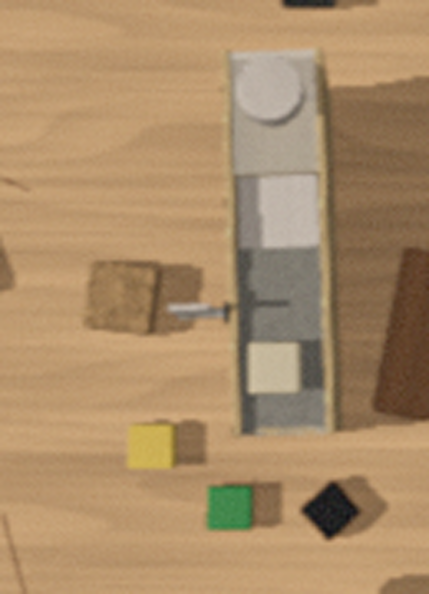

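View pics/side0c.png

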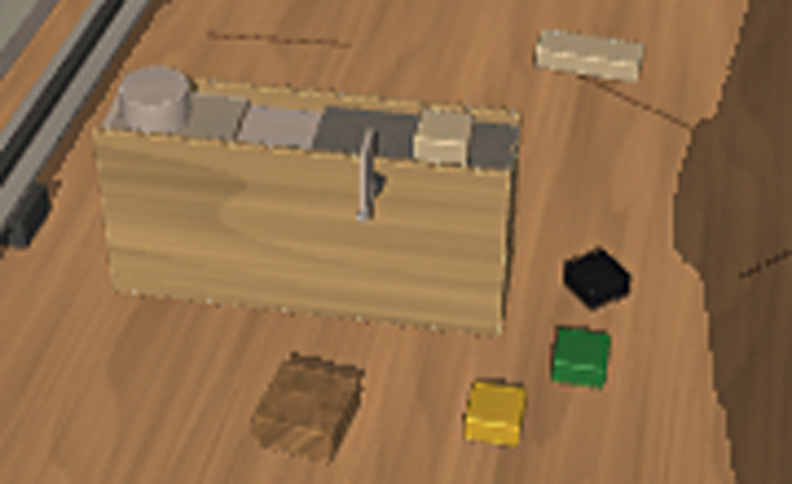

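The stub is the pale block lying in the chute, at top (273,206). These could be mistaken for it: yellow (236,230), green (260,249), black (290,250), and the long wax bar (398,235). Next I'll measure the box pose from depth.

```bash
cat > h.py <<'E'
import numpy as np,cv2
from scipy.spatial.transform import Rotation as R
from workcell import manip,cams
def cloud(c,T=None):
    K=c['camera_matrix'];d=c['depth'];v,u=np.mgrid[:d.shape[0],:d.shape[1]]
    p=np.stack([(u-K[0,2])/K[0,0]*d,(v-K[1,2])/K[1,1]*d,d],-1)
    if T is None: M=R.from_quat(c['attitude']).as_matrix();t=c['origin']
    else: M=T[:3,:3];t=T[:3,3]
    P=p@M.T+t; P[d<=0]=np.nan
    return P
E
python3 - <<'E'
from h import *
for n in('top','side'):
    c=cams.camera(n);P=cloud(c);Z=P[...,2]
    print(n,'bench z',np.nanmedian(Z[(abs(P[...,0]-.4)<.3)&(abs(P[...,1]-.0)<.3)]))
    for t in('dropbox','wax_stub','tin','plate_top'):
        for r in cams.outline_of(n,t)[:4]:
            q=P[r['region']];q=q[~np.isnan(q[:,0])]
            if len(q)<5: continue
            print(t,round(r['conf'],2),r['box'],'med',np.median(q,0).round(4),'5%',np.percentile(q,5,0).round(3),'95%',np.percentile(q,95,0).round(3))
    m=(Z>.13)&(Z<.215)&(abs(P[...,0]-.55)<.2)&(abs(P[...,1]-.1)<.15)
    q=P[m]
    w=q[(q[:,2]>.155)&(q[:,2]<.166)]
    print('high pts',len(q),'rect',cv2.minAreaRect(q[:,:2].astype(np.float32)*1000))
    np.save(f'pics/{n}.npy',q)
o=manip.get_obs();print(R.from_quat(o['ee_rot']).as_matrix().round(3))
E
```

```text
top bench z -0.000408653599964115
dropbox 0.93 [243.6, 111.3, 53.7, 114.6] med [0.6068 0.0043 0.1489] 5% [ 0.476 -0.032  0.112] 95% [0.744 0.048 0.16 ]
wax_stub 0.75 [279.6, 240.7, 19.1, 19.9] med [ 0.3949 -0.03    0.0202] 5% [ 0.374 -0.05  -0.   ] 95% [ 0.413 -0.01   0.025]
wax_stub 0.68 [267.3, 196.5, 12.6, 20.1] med [0.5137 0.0059 0.1708] 5% [ 0.496 -0.011  0.167] 95% [0.529 0.025 0.174]
wax_stub 0.62 [228.9, 221.0, 12.7, 15.2] med [0.4487 0.1289 0.0206] 5% [0.431 0.111 0.014] 95% [0.466 0.147 0.025]
wax_stub 0.49 [252.5, 244.2, 15.6, 10.9] med [0.3942 0.0577 0.0205] 5% [ 0.376  0.04  -0.001] 95% [0.414 0.078 0.024]
tin 0.88 [263.2, 112.3, 21.5, 21.7] med [0.7306 0.0141 0.1765] 5% [ 0.71  -0.009  0.15 ] 95% [0.752 0.036 0.18 ]
tin 0.21 [244.1, 145.5, 42.4, 44.8] med [0.6379 0.013  0.144 ] 5% [ 0.557 -0.019  0.141] 95% [0.667 0.07  0.175]
plate_top 0.89 [243.3, 150.5, 43.9, 40.8] med [0.6378 0.0134 0.1439] 5% [ 0.557 -0.019  0.14 ] 95% [0.667 0.072 0.176]
plate_top 0.22 [240.2, 107.8, 54.6, 120.0] med [0.6052 0.0039 0.1489] 5% [ 0.476 -0.033  0.089] 95% [0.748 0.049 0.16 ]
high pts
[... 795 characters left out ...]
51] 5% [0.71  0.003 0.155] 95% [0.75  0.043 0.178]
tin 0.7 [276.0, 205.2, 31.5, 26.3] med [0.635  0.0093 0.1437] 5% [ 0.555 -0.016  0.141] 95% [0.665 0.087 0.187]
plate_top 0.75 [274.9, 204.6, 29.0, 21.2] med [0.6345 0.0109 0.1438] 5% [ 0.555 -0.017  0.141] 95% [0.665 0.087 0.182]
plate_top 0.59 [334.4, 318.0, 47.5, 35.8] med [0.3435 0.3339 0.004 ] 5% [0.29  0.301 0.001] 95% [0.401 0.365 0.006]
plate_top 0.45 [240.4, 196.7, 98.9, 58.6] med [0.6086 0.0477 0.106 ] 5% [ 0.471 -0.023  0.009] 95% [0.751 0.058 0.157]
high pts 1953 rect ((605.0985717773438, 30.6641845703125), (290.65484619140625, 126.9261474609375), 2.4506478309631348)
[[ 0.    0.28  0.96]
 [ 0.    0.96 -0.28]
 [-1.    0.    0.  ]]
```

```bash
python3 - <<'E'
from h import *
for n in('top','side'):
    c=cams.camera(n);P=cloud(c);Z=P[...,2]
    m=(Z>.135)&(Z<.166)&(P[...,0]>.42)&(P[...,0]<.8)&(abs(P[...,1]-.01)<.055)
    q=P[m][:,:2]
    # silhouettes by x slices
    xs=np.arange(.47,.76,.01);lo=[];hi=[];X=[]
    for x in xs:
        s=q[abs(q[:,0]-x)<.006]
        if len(s)>5: X.append(x);lo.append(s[:,1].min());hi.append(s[:,1].max())
    X=np.array(X);hi=np.array(hi);lo=np.array(lo)
    k=abs(X-.562)>.03
    fa=np.polyfit(X,lo,1);fb=np.polyfit(X[k],hi[k],1);mid=np.polyfit(X,(lo+np.polyval(fb,X))/2,1)
    print(n,'lo',fa,'hi',fb,'width',np.polyval(fb,.6)-np.polyval(fa,.6),'xext',q[:,0].min(),q[:,0].max())
    pl=P[(Z>.165)&(Z<.21)&(abs(P[...,0]-.565)<.06)&(P[...,1]>.06)&(P[...,1]<.12)]
    print('plate',len(pl),pl.min(0).round(3),pl.max(0).round(3),pl.mean(0).round(3)); 
    if len(pl)>5: print('plate line',np.polyfit(pl[:,1],pl[:,0],1))
    # flap surface extents (z~.145), deck
    fl=P[(Z>.1425)&(Z<.1468)&(abs(P[...,0]-.62)<.07)&(abs(P[...,1]-.01)<.03)]
    print('flap',len(fl),fl.min(0).round(3),fl.max(0).round(3),)
    st=P[(Z>.167)&(Z<.18)&(abs(P[...,0]-.51)<.04)&(abs(P[...,1]-.01)<.04)]
    print('stub',len(st),st.min(0).round(3),st.max(0).round(3),cv2.minAreaRect(st[:,:2].astype(np.float32)*1000))
E
```

```text
top lo [ 0.05063645 -0.06229276] hi [0.04734737 0.01868178] width 0.07900109365380091 xext 0.4621002869675944 0.7720365646197938
plate 29 [0.555 0.062 0.176] [0.56  0.086 0.198] [0.557 0.073 0.19 ]
plate line [-0.06748571  0.56233494]
flap 425 [ 0.552 -0.02   0.143] [0.688 0.04  0.147]
stub 220 [ 0.496 -0.01   0.167] [0.532 0.026 0.176] ((513.8823852539062, 8.084060668945312), (36.28509521484375, 36.519371032714844), 0.6127678155899048)
side lo [ 0.16769139 -0.12498545] hi [0.04671445 0.02458611] width 0.07698539014287714 xext 0.45991225246879497 0.7715080937287858
plate 30 [0.555 0.06  0.166] [0.559 0.089 0.197] [0.556 0.077 0.184]
plate line [-0.01560043  0.5573741 ]
flap 120 [ 0.551 -0.02   0.143] [0.685 0.029 0.147]
stub 97 [ 0.493 -0.009  0.168] [0.532 0.033 0.174] ((513.1630859375, 12.30530071258545), (38.93246841430664, 41.66067886352539), 1.295778512954712)
```

```bash
python3 -m handwheel '0 0 0 -0.111 0 0 47.5; 0 0 0 -0.111 0 0 47.5; 0 0 0 -0.11 0 0 47.5' 20; cat >> h.py <<'E'
YAW=.048; O=np.array([.562,.006]); 
def where():
    o=manip.get_obs();p=o['position'];M=R.from_quat(o['ee_rot']).as_matrix()
    c,s=np.cos(YAW),np.sin(YAW);A=np.array([[c,s],[-s,c]])
    b=A@(p[:2]-O)
    print('t',o['clock'],'tcp box mm',(b*1000).round(1),'z',round(p[2]*1000,1),'M',M.round(3).tolist(),'F',o['ft_force'].round(1),'g',round(o['grip_width']*85.4,1))
    return b,p[2],M
def need(bx,by,z):
    b,pz,M=where();c,s=np.cos(YAW),np.sin(YAW)
    d=np.array([[c,-s],[s,c]])@(np.array([bx,by])-b*1000)
    print('tool shift',(M.T@np.array([d[0],d[1],z-pz*1000])).round(1))
E
python3 -c "
from h import *
need(-90,35,231)"
```

```text
clock: 1.5
position: [0.175, 0.6, 0.2313]
ee_rot: [-0.019, 0.707, 0.019, 0.707]
ft_force: [-0.4, 1.0, -0.1]
grip_width: 0.555
t 1.5 tcp box mm [-358.1  611.9] z 231.3 M [[0.0, -0.053, 0.999], [0.0, 0.999, 0.053], [-1.0, 0.0, 0.0]] F [-0.4  1.  -0.1] g 47.4
tool shift [ 3.000e-01 -5.782e+02  2.653e+02]
```

```bash
python3 -m handwheel '0 -40 20 0 0 0 47.5; 0 -40 20 0 0 0 47.5; 0 -40 20 0 0 0 47.5; 0 -40 20 0 0 0 47.5; 0 -40 20 0 0 0 47.5; 0 -40 20 0 0 0 47.5; 0 -40 20 0 0 0 47.5; 0 -40 20 0 0 0 47.5'; python3 -m handwheel '0 -40 20 0 0 0 47.5; 0 -40 20 0 0 0 47.5; 0 -40 20 0 0 0 47.5; 0 -40 20 0 0 0 47.5; 0 -40 0 0 0 0 47.5; 0 0 0 0 0 0 47.5;0 0 0 0 0 0 47.5'
python3 - <<'E'
from h import *
need(-90,35,231)
o=manip.get_obs()
c=cams.camera('wrist');cv2.imwrite('pics/w1.png',c['color'])
M=np.eye(4);M[:3,:3]=R.from_quat(o['ee_rot']).as_matrix();M[:3,3]=o['position']
P=cloud(c,M@c['T_tool_cam'])
Pt=cloud(c,c['T_tool_cam'])
Z=P[...,2]
st=P[(Z>.166)&(Z<.18)&(abs(P[...,0]-.51)<.04)&(abs(P[...,1]-.01)<.035)]
if len(st):print('stub',len(st),st.min(0).round(4),st.max(0).round(4),cv2.minAreaRect(st[:,:2].astype(np.float32)*1000))
# fingers in tool frame
f=Pt[(Pt[...,0]>-.06)&(Pt[...,0]<.01)&(abs(Pt[...,1])<.06)&(abs(Pt[...,2])<.03)]
if len(f):print('fingers tool',len(f),f.min(0).round(4),f.max(0).round(4))
for t in('wax_stub','plate_top'):
    for r in cams.outline_of('wrist',t)[:3]:
        q=P[r['region']];q=q[~np.isnan(q[:,0])];print(t,round(r['conf'],2),r['box'],np.median(q,0).round(4),np.percentile(q,3,0).round(4),np.percentile(q,97,0).round(4))
c=cams.camera('side');cv2.imwrite('pics/s1.png',cv2.resize(c['color'][130:280,200:400],None,fx=4,fy=4))
E
```

```text
clock: 2.3
position: [0.3509, 0.2864, 0.2316]
ee_rot: [-0.017, 0.707, 0.017, 0.707]
ft_force: [1.5, 0.2, 0.3]
grip_width: 0.551
clock: 3.0
position: [0.4398, 0.0919, 0.2315]
ee_rot: [-0.016, 0.707, 0.017, 0.707]
ft_force: [0.6, 1.6, 0.5]
grip_width: 0.555
t 3.0 tcp box mm [-117.9   91.6] z 231.5 M [[0.0, -0.046, 0.999], [0.001, 0.999, 0.046], [-1.0, 0.001, 0.0]] F [0.6 1.6 0.5] g 47.4
tool shift [  0.5 -56.6  28. ]
stub 358 [ 0.4941 -0.0091  0.1661] [0.5023 0.0141 0.1731] ((498.25225830078125, 2.4818906784057617), (23.23551368713379, 8.183544158935547), 89.84563446044922)
fingers tool 17301 [-0.06   -0.0574 -0.014 ] [-0.0018  0.0585  0.0137]
wax_stub 0.91 [271.2, 104.0, 42.4, 42.7] [0.3949 0.0639 0.0214] [0.3771 0.0461 0.0194] [0.4142 0.0822 0.0231]
wax_stub 0.65 [163.8, 281.7, 46.7, 27.7] [0.4951 0.0046 0.1653] [ 0.4942 -0.0062  0.1528] [0.5002 0.0168 0.172 ]
wax_stub 0.65 [173.8, 92.7, 54.4, 60.4] [ 0.3935 -0.0238  0.0213] [ 0.3714 -0.0469  0.0007] [ 0.4162 -0.0026  0.0228]
plate_top 0.66 [263.4, 350.4, 46.9, 12.4] [0.5559 0.0739 0.1435] [0.5541 0.0557 0.1386] [0.558  0.0895 0.149 ]
plate_top 0.29 [347.6, 267.2, 40.0, 65.9] [0.5806 0.1468 0.0293] [0.5495 0.1316 0.0064] [0.6077 0.1676 0.0309]
```

View pics/w1.png

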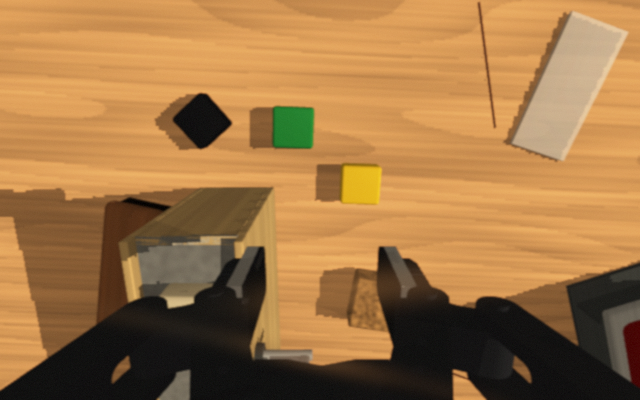

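View pics/s1.png

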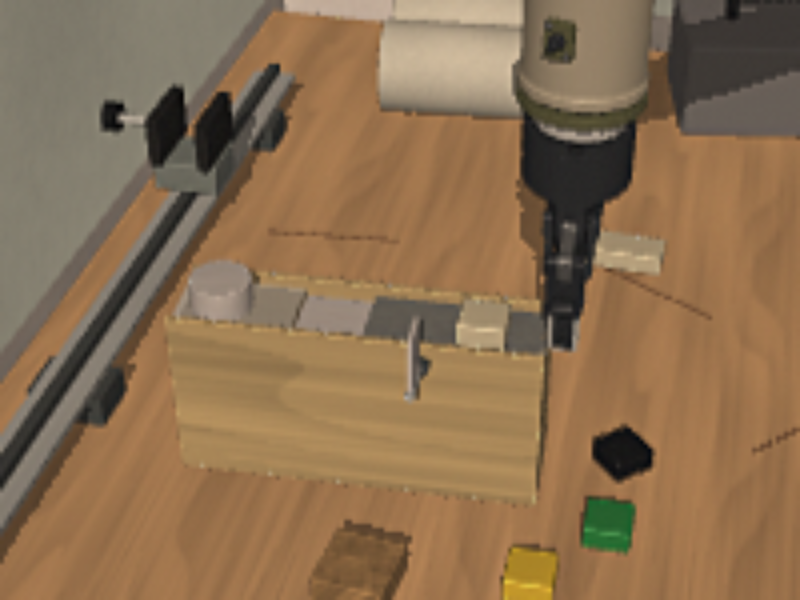

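```bash
python3 - <<'E'
from h import *
c=cams.camera('wrist')
Pt=cloud(c,c['T_tool_cam'])
f=Pt[(Pt[...,0]>-.06)&(Pt[...,0]<.015)&(abs(Pt[...,1])<.07)&(abs(Pt[...,2])<.035)]
for a in np.arange(-.032,.008,.004):
    for s in(-1,1):
        q=f[(f[:,0]>=a)&(f[:,0]<a+.004)&(s*f[:,1]>0)]
        if len(q):print(round(a,3),s,len(q),'y',q[:,1].min().round(4),q[:,1].max().round(4),'z',q[:,2].min().round(4),q[:,2].max().round(4),'xmax',q[:,0].max().round(4))
E
```

```text
-0.032 -1 308 y -0.0369 -0.0227 z -0.0112 0.0117 xmax -0.028
-0.032 1 307 y 0.0241 0.0381 z -0.0112 0.0118 xmax -0.028
-0.028 -1 288 y -0.037 -0.0227 z -0.0112 0.0113 xmax -0.024
-0.028 1 292 y 0.0241 0.0382 z -0.0113 0.0115 xmax -0.024
-0.024 -1 257 y -0.0367 -0.0228 z -0.0111 0.0116 xmax -0.02
-0.024 1 248 y 0.0241 0.038 z -0.011 0.0114 xmax -0.02
-0.02 -1 241 y -0.0368 -0.0227 z -0.0113 0.0112 xmax -0.016
-0.02 1 241 y 0.0242 0.038 z -0.0109 0.0117 xmax -0.016
-0.016 -1 211 y -0.0367 -0.0228 z -0.0114 0.0112 xmax -0.012
-0.016 1 224 y 0.0242 0.0381 z -0.0111 0.0113 xmax -0.012
-0.012 -1 175 y -0.0359 -0.0228 z -0.011 0.0116 xmax -0.008
-0.012 1 168 y 0.0243 0.0369 z -0.0113 0.0109 xmax -0.0081
-0.008 -1 112 y -0.0295 -0.0229 z -0.0111 0.0109 xmax -0.004
-0.008 1 118 y 0.0242 0.0308 z -0.0107 0.0115 xmax -0.004
-0.004 -1 29 y -0.0233 -0.0228 z -0.0073 0.0099 xmax -0.0014
-0.004 1 26 y 0.0243 0.0247 z -0.0086 0.0089 xmax -0.0016
```

```bash
python3 -m handwheel '0 -30 0 0 0 0 47.5; 0 -26.5 0 0 0 0 47.5; 0 0 28 0 0 0 47.5; 0 0 0 0 0 0 47.5; 0 0 0 0 0 0 47.5'; python3 - <<'E'
from h import *
need(-90,35,165)
c=cams.camera('top');cv2.imwrite('pics/t2.png',cv2.resize(c['color'][100:240,220:330],None,fx=5,fy=4.2))
c=cams.camera('side');cv2.imwrite('pics/s2.png',cv2.resize(c['color'][150:270,230:370],None,fx=5,fy=5))
E
```

```text
clock: 3.75
position: [0.4703, 0.0377, 0.231]
ee_rot: [-0.018, 0.707, 0.017, 0.707]
ft_force: [-0.7, 0.0, -0.1]
grip_width: 0.556
t 3.75 tcp box mm [-90.  36.] z 231.0 M [[-0.001, -0.049, 0.999], [-0.001, 0.999, 0.049], [-1.0, -0.001, -0.001]] F [-0.7  0.  -0.1] g 47.5
tool shift [66.  -1.   0.1]
```

View pics/s2.png

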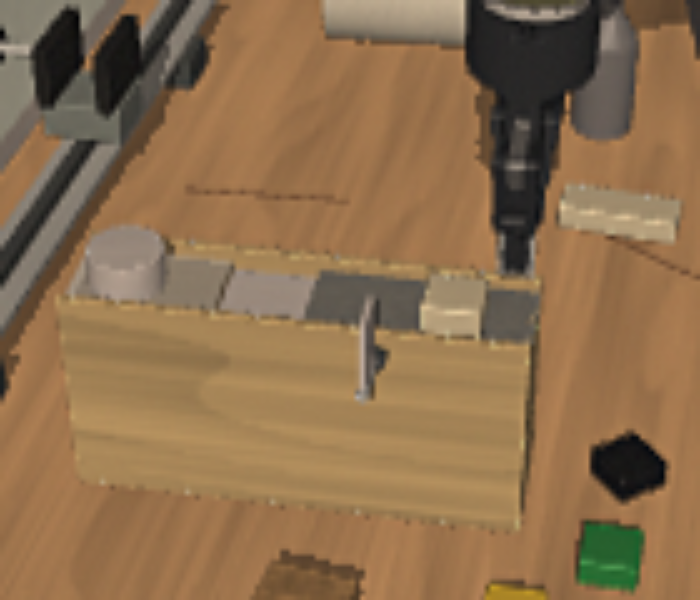

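```bash
python3 -m handwheel '20 0 0 0 0 0 47.5; 20 0 0 0 0 0 47.5; 20 0 0 0 0 0 47.5; 13 0 0 0 0 0 47.5; 0 0 0 0 0 0 47.5;0 0 0 0 0 0 47.5'; python3 - <<'E'
from h import *
need(-79,36,158)
c=cams.camera('top');P=cloud(c);Z=P[...,2];cv2.imwrite('pics/t3.png',cv2.resize(c['color'][100:240,220:330],None,fx=5,fy=4.2))
c=cams.camera('side');cv2.imwrite('pics/s3.png',cv2.resize(c['color'][150:270,230:370],None,fx=5,fy=5))
E
```

```text
clock: 4.45
position: [0.4705, 0.0373, 0.1589]
ee_rot: [-0.017, 0.707, 0.017, 0.707]
ft_force: [0.9, -0.0, 0.4]
grip_width: 0.558
t 4.45 tcp box mm [-89.9  35.6] z 158.9 M [[0.0, -0.048, 0.999], [0.0, 0.999, 0.048], [-1.0, 0.0, 0.0]] F [ 0.9 -0.   0.4] g 47.7
tool shift [ 0.9  0.4 10.9]
```

View pics/s3.png

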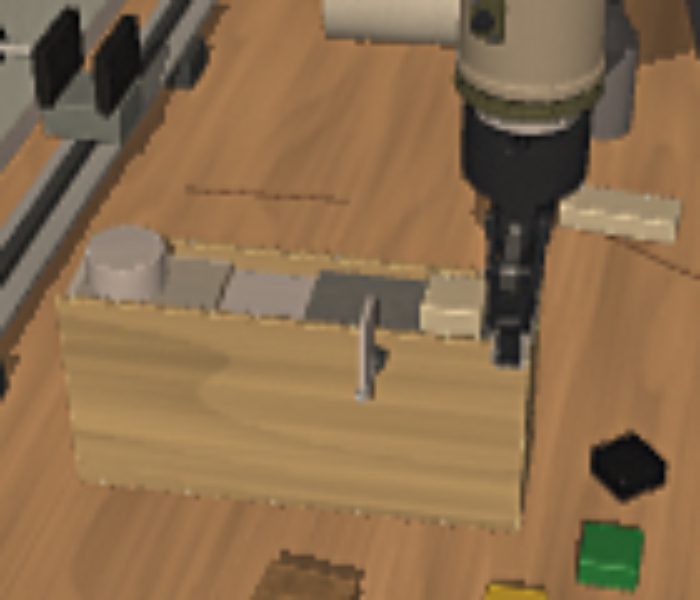

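View pics/t3.png

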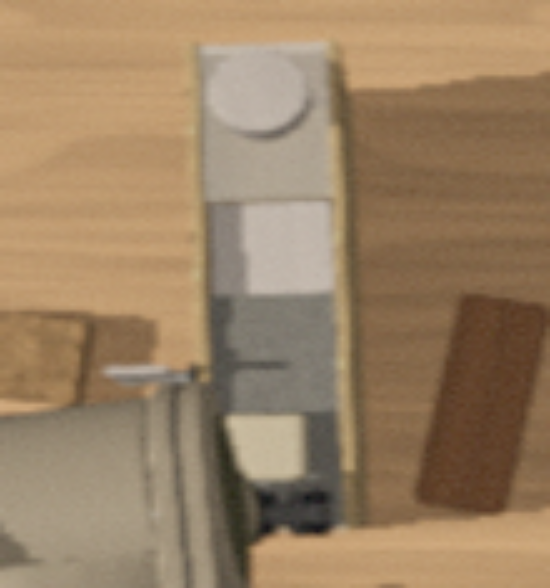

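The fingers are in line: A will meet the plate and B is behind the stub. I'll start the push.

```bash
python3 -m handwheel '0.5 0 6 0 0 0 47.5; 0 0 6 0 0 0 47.5; 0 0 8 0 0 0 47.5; 0 0 8 0 0 0 47.5; 0 0 8 0 0 0 47.5; 0 0 8 0 0 0 47.5; 0 0 8 0 0 0 47.5; 0 0 8 0 0 0 47.5'; python3 -m handwheel '0 0 4 0 0 0 47.5;0 0 4 0 0 0 47.5;0 0 4 0 0 0 47.5;0 0 4 0 0 0 47.5;0 0 0 0 0 0 47.5'; python3 - <<'E'
from h import *
need(-14,36,158)
c=cams.camera('side');cv2.imwrite('pics/s4.png',cv2.resize(c['color'][150:270,230:370],None,fx=5,fy=5))
c=cams.camera('top');cv2.imwrite('pics/t4.png',cv2.resize(c['color'][100:240,220:330],None,fx=5,fy=4.2))
E
```

```text
clock: 5.35
position: [0.5311, 0.04, 0.1577]
ee_rot: [-0.017, 0.707, 0.017, 0.707]
ft_force: [0.1, 0.2, 0.2]
grip_width: 0.557
clock: 5.85
position: [0.5466, 0.0408, 0.1578]
ee_rot: [-0.017, 0.707, 0.017, 0.707]
ft_force: [-1.0, -0.8, 0.1]
grip_width: 0.552
t 5.85 tcp box mm [-13.7  35.5] z 157.8 M [[-0.0, -0.048, 0.999], [-0.0, 0.999, 0.048], [-1.0, -0.0, -0.0]] F [-1.  -0.8  0.1] g 47.2
tool shift [-0.2  0.5 -0.3]
```

View pics/s4.png

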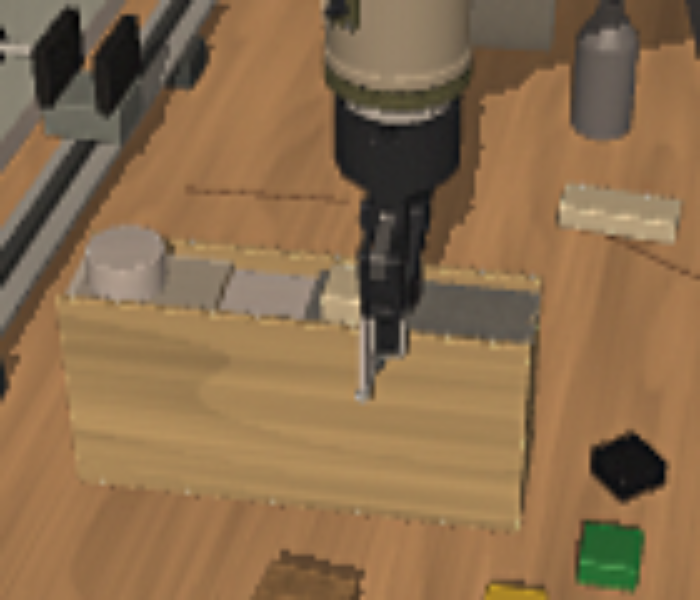

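View pics/t4.png

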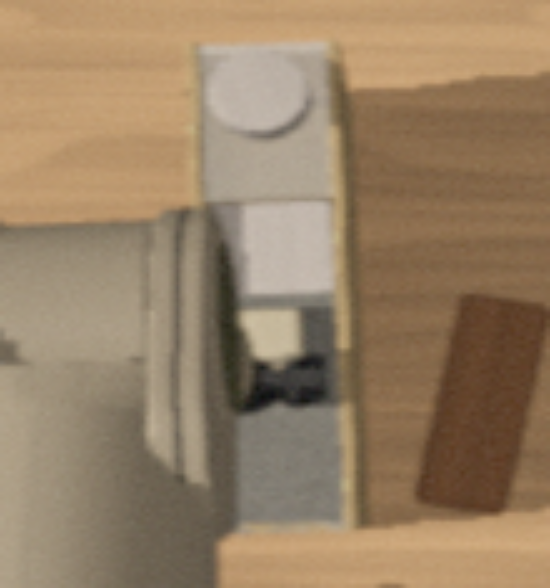

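Stub squared, its front just short of the lip, finger A at the plate. I'll push on until the flap opens, then check.

```bash
python3 -m handwheel '0 0 4 0 0 0 47.5;0 0 4 0 0 0 47.5;0 0 4 0 0 0 47.5;0 0 4 0 0 0 47.5;0 0 2 0 0 0 47.5;0 0 0 0 0 0 47.5'; python3 - <<'E'
from h import *
need(31,36,158)
c=cams.camera('side');cv2.imwrite('pics/s5.png',cv2.resize(c['color'][150:270,230:370],None,fx=5,fy=5))
c=cams.camera('top');cv2.imwrite('pics/t5.png',cv2.resize(c['color'][100:240,220:330],None,fx=5,fy=4.2))
E
```

```text
clock: 6.55
position: [0.5633, 0.0415, 0.1571]
ee_rot: [-0.017, 0.708, 0.017, 0.706]
ft_force: [-3.8, 0.4, -0.6]
grip_width: 0.559
t 6.55 tcp box mm [ 3.  35.4] z 157.1 M [[-0.003, -0.048, 0.999], [-0.0, 0.999, 0.048], [-1.0, -0.0, -0.003]] F [-3.8  0.4 -0.6] g 47.7
tool shift [-1.   0.6 28. ]
```

View pics/s5.png

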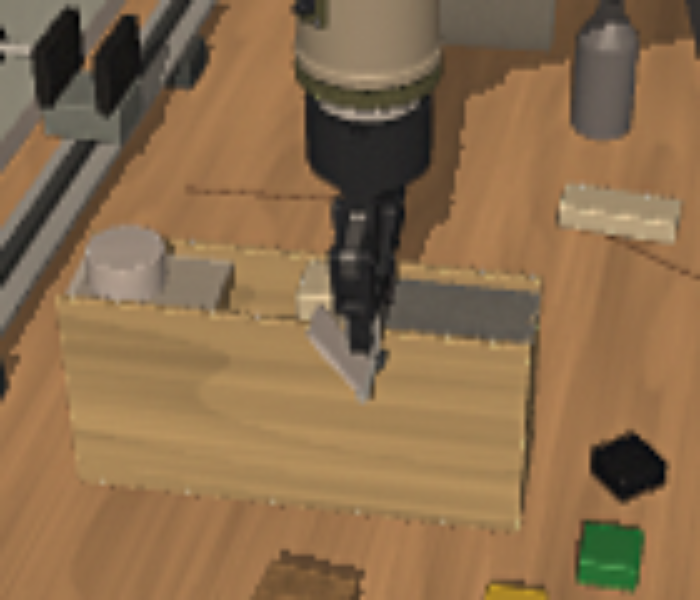

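View pics/t5.png

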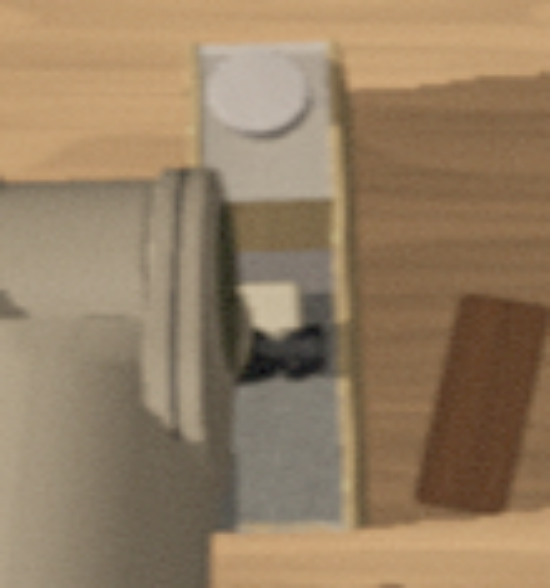

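The flap is well open at about 0.7 rad, and the stub's middle is still before the edge (about x = 34). Pushing on.

```bash
python3 -m handwheel '0 0 4 0 0 0 47.5;0 0 4 0 0 0 47.5;0 0 4 0 0 0 47.5;0 0 4 0 0 0 47.5;0 0 4 0 0 0 47.5;0 0 3 0 0 0 47.5;0 0 0 0 0 0 47.5;0 0 0 0 0 0 47.5'; python3 - <<'E'
from h import *
need(31,36,158)
c=cams.camera('side');cv2.imwrite('pics/s6.png',cv2.resize(c['color'][150:270,230:370],None,fx=5,fy=5))
c=cams.camera('top');cv2.imwrite('pics/t6.png',cv2.resize(c['color'][100:240,220:330],None,fx=5,fy=4.2))
E
```

```text
clock: 7.45
position: [0.5875, 0.0428, 0.1579]
ee_rot: [-0.017, 0.707, 0.017, 0.707]
ft_force: [-2.7, -0.0, 2.2]
grip_width: 0.557
t 7.45 tcp box mm [27.2 35.5] z 157.9 M [[0.0, -0.048, 0.999], [0.0, 0.999, 0.048], [-1.0, 0.0, 0.0]] F [-2.7 -0.   2.2] g 47.6
tool shift [-0.1  0.5  3.8]
```

View pics/s6.png

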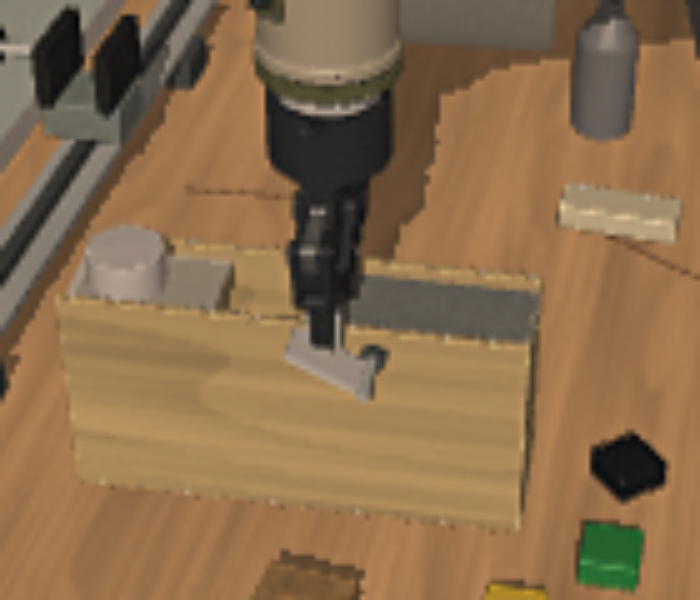

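View pics/t6.png

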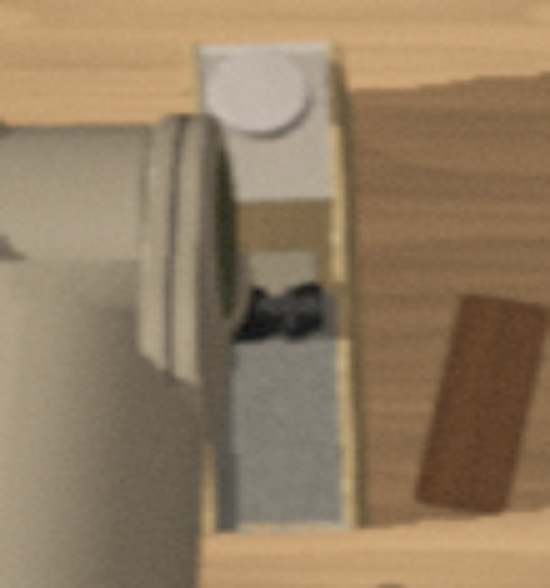

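```bash
python3 - <<'E'
from h import *
c=cams.camera('top');P=cloud(c)
for v in range(148,180,2): print(v,[tuple((P[v,u]*1000).round().astype(int)) for u in(272,276,280)])
c=cams.camera('top');a=c['color'][135:180,255:300];cv2.imwrite('pics/t6c.png',cv2.resize(a,None,fx=12,fy=12,interpolation=cv2.INTER_CUBIC))
E
```

```text
148 [(np.int64(696), np.int64(30), np.int64(4)), (np.int64(696), np.int64(18), np.int64(6)), (np.int64(696), np.int64(6), np.int64(6))]
150 [(np.int64(690), np.int64(30), np.int64(6)), (np.int64(690), np.int64(18), np.int64(4)), (np.int64(690), np.int64(6), np.int64(6))]
152 [(np.int64(684), np.int64(30), np.int64(5)), (np.int64(683), np.int64(18), np.int64(10)), (np.int64(684), np.int64(6), np.int64(5))]
154 [(np.int64(-9223372036854775808), np.int64(-9223372036854775808), np.int64(-9223372036854775808)), (np.int64(678), np.int64(18), np.int64(6)), (np.int64(678), np.int64(6), np.int64(6))]
156 [(np.int64(672), np.int64(30), np.int64(3)), (np.int64(672), np.int64(18), np.int64(3)), (np.int64(672), np.int64(6), np.int64(5))]
158 [(np.int64(665), np.int64(29), np.int64(9)), (np.int64(666), np.int64(17), np.int64(7)), (np.int64(667), np.int64(6), np.int64(1))]
160 [(np.int64(657), np.int64(28), np.int64(24)), (np.int64(656), np.int64(15), np.int64(30)), (np.int64(656), np.int64(3), np.int64(30))]
162 [(np.int64(650), np.int64(27), np.int64(25)), (np.int64(650), np.int64(15), np.int64(2
[... 542 characters left out ...]
4(4), np.int64(148)), (np.int64(595), np.int64(-15), np.int64(262))]
172 [(np.int64(589), np.int64(3), np.int64(268)), (np.int64(590), np.int64(-6), np.int64(264)), (np.int64(590), np.int64(-15), np.int64(262))]
174 [(np.int64(583), np.int64(2), np.int64(278)), (np.int64(585), np.int64(-6), np.int64(263)), (np.int64(585), np.int64(-16), np.int64(263))]
176 [(np.int64(579), np.int64(2), np.int64(270)), (np.int64(586), np.int64(-2), np.int64(219)), (np.int64(581), np.int64(-15), np.int64(257))]
178 [(np.int64(581), np.int64(8), np.int64(215)), (np.int64(582), np.int64(-1), np.int64(204)), (np.int64(578), np.int64(-14), np.int64(247))]<stdin>:3: RuntimeWarning: invalid value encountered in cast
```

View pics/t6c.png

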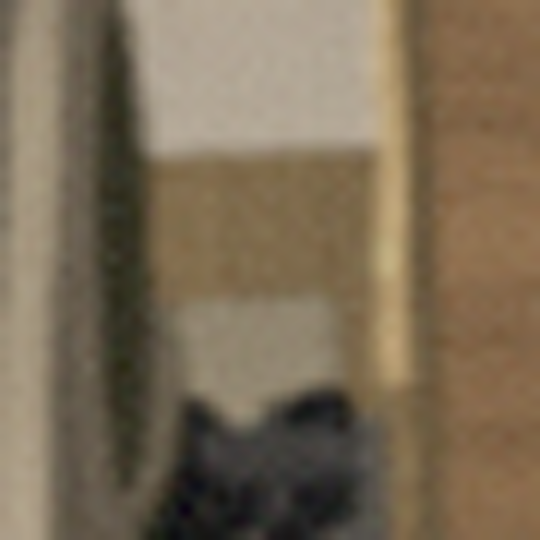

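The stub lies flat on the box floor (top at z = 28 mm, which is 6 + 22). I'll back off so the flap closes, then lift away.

```bash
python3 -m handwheel '0 0 -8 0 0 0 47.5;0 0 -8 0 0 0 47.5;0 0 -8 0 0 0 47.5;0 0 -8 0 0 0 47.5;0 0 -8 0 0 0 47.5;0 0 -10 0 0 0 47.5;0 0 -10 0 0 0 47.5;0 0 -10 0 0 0 47.5'; python3 -m handwheel '0 0 -10 0 0 0 47.5;-20 0 0 0 0 0 47.5;-30 0 0 0 0 0 47.5;-30 0 0 0 0 0 47.5;0 0 -25 0 0 0 47.5; 0 0 -25 0 0 0 47.5;0 0 0 0 0 0 47.5;0 0 0 0 0 0 47.5'; python3 -m handwheel '0 0 0 0 0 0 47.5;0 0 0 0 0 0 47.5;0 0 0 0 0 0 47.5;0 0 0 0 0 0 47.5;0 0 0 0 0 0 47.5;0 0 0 0 0 0 47.5'; python3 - <<'E'
from h import *
where()
for n in('top','side'):
    c=cams.camera(n);cv2.imwrite(f'pics/{n}9.png',c['color']);P=cloud(c);Z=P[...,2]
    pl=P[(Z>.165)&(Z<.21)&(abs(P[...,0]-.575)<.06)&(P[...,1]>.06)&(P[...,1]<.12)]
    print('plate',len(pl),pl.min(0).round(3),pl.max(0).round(3))
    fl=P[(abs(P[...,0]-.642)<.022)&(abs(P[...,1]-.01)<.02)]
    print('flap z pct',np.percentile(fl[:,2],[5,50,95]).round(4))
    d=cv2.absdiff(c['color'],cv2.imread(f'pics/{n}0.png')).max(2); 
    for t in('wax_bar','cork','brush','scraper','bottle','tin'):
        print(t,[(r['box'],round(r['conf'],2)) for r in cams.recognise(n,t)][:2])
E
```

```text
clock: 8.45
position: [0.5164, 0.0393, 0.1577]
ee_rot: [-0.017, 0.707, 0.017, 0.707]
ft_force: [0.3, -0.7, 0.1]
grip_width: 0.556
clock: 9.25
position: [0.4572, 0.0366, 0.2381]
ee_rot: [-0.017, 0.707, 0.018, 0.707]
ft_force: [0.4, 0.5, -0.1]
grip_width: 0.553
clock: 9.85
position: [0.4575, 0.0364, 0.2377]
ee_rot: [-0.017, 0.707, 0.017, 0.707]
ft_force: [-0.2, -0.6, -0.4]
grip_width: 0.558
t 9.85 tcp box mm [-102.9   35.4] z 237.7 M [[-0.0, -0.048, 0.999], [-0.0, 0.999, 0.048], [-1.0, -0.0, -0.0]] F [-0.2 -0.6 -0.4] g 47.7
plate 30 [0.555 0.06  0.173] [0.56  0.086 0.199]
flap z pct [0.1404 0.1438 0.1469]
wax_bar [([392.2, 219.9, 12.7, 32.3], 0.67)]
cork [([262.1, 110.7, 24.1, 24.0], 0.51)]
brush [([302.5, 167.7, 30.5, 57.8], 0.58)]
scraper [([151.2, 242.3, 34.4, 47.0], 0.78)]
bottle [([439.4, 217.6, 32.8, 16.2], 0.74)]
tin [([261.3, 111.1, 23.5, 23.9], 0.74)]
plate 31 [0.555 0.06  0.165] [0.56  0.088 0.197]
flap z pct [0.1405 0.1431 0.1455]
wax_bar [([343.7, 189.0, 23.2, 6.5], 0.66)]
cork [([277.7, 262.2, 24.2, 22.2], 0.7), ([342.2, 189.4, 23.3, 7.5], 0.38)]
brush []
scraper [([335.3, 319.3, 47.1, 35.9], 0.77)]
bottle [([347.9, 155.7, 11.2, 22.8], 0.74)]
tin [([245.7, 192.5, 17.4, 18.7], 0.67)]
```

View pics/top9.png

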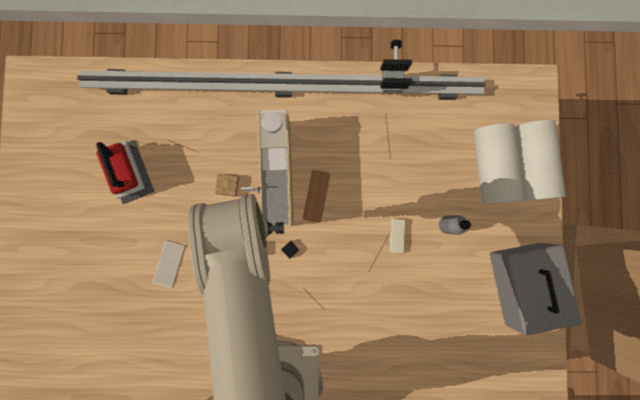

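View pics/side9.png

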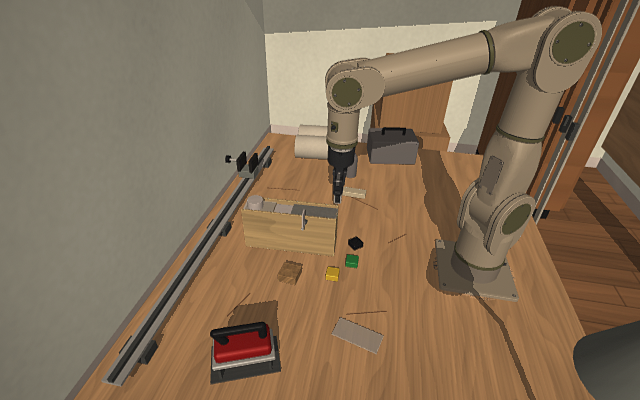

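The flap is shut: its surface is at z ≈ 144 mm and the plate is upright at its starting place. The chute is empty, and the bystanders show at the same pixels as before. The tool is clear of everything, so I'll hand in.

```bash
python3 -c "
from workcell import hand_in
print(hand_in())"
```

```text
the job is handed in; nothing more can be done
None
```

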